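# Put the drill table's clamping kit away by sample

### The arm

A 6-joint arm with a two-finger parallel gripper is mounted at the origin on the work surface. World frame = base frame: x ahead of the robot, y to its left, z up, the work surface at z = 0. Lengths are in m, angles in rad, forces in N, time in s.
With the tool pointing down it reaches from about 0.325 to 0.775 m from the base axis. Payload 9.3 kg.
Tool frame: the origin (TCP) lies at the very end of the fingers, on their centre line; the grasp point (between the pads) lies 19 mm behind it; z points along the fingers, x is the direction in which the jaws open and shut, and the axes are right-handed (so a half turn about z gives the same grasp; the last joint's range is limited). The gripper opens to 85 mm and grips with 20 to 120 N. Pads are 22 mm wide; open, the fingers measure 114 mm over their backs; the gripper's body (76 mm by 85 mm) begins 54 mm behind the grasp point. The pads swing forward as they close: fully open they stand 13 mm farther back than shut.
Start: joints at [-1.378, 0.259, 0.021, 1.334, 0, 1.418], TCP at [0.186, -0.517, 0.231] pointing down, gripper open.
Joint ranges: [-3.04, 3.04], [-0.91, 1.82], [-1.04, 1.36], [-1.92, 1.95], [-1.52, 1.45], [-3.14, 3.14]. Speed limits (rad/s): [2.22, 2.22, 2.79, 3.14, 3.14, 3.14].

### API

Orientations are given as a rotation vector (axis times angle).
In Python, from workcell import get_obs, vision, robot gives the robot as it stands.
- The arm moves only by the tool carry_out, never from a script. Its argument "plan" is a list of rows, each a list of 7 numbers: the shift along the tool's x, y, z in cm, then the turn, a rotation vector about the tool's x, y, z in rad, then the finger opening in cm, from 0 to 8.54. In form: [[dx, dy, dz, wx, wy, wz, fingers], ...]. A call has 1 to 12 rows; each row is the pose to reach, as a shift and turn from the pose measured when the call began, along the tool's axes at that moment; what a row does not reach only later rows make up. A row lasts 1/12 s, in which the tool goes at most 41.7 mm and 7.16 degrees, less where a joint would pass 70% of its speed; a pose out of reach is approached as far as the arm can. A call with a gripper value outside its range is refused whole. The fingers move at their own pace and stop on an object; "squeeze" is the grip in N (left out, the last holds). Time passes only in rows, so rows that repeat a pose let the fingers close. It gives the time, the measured TCP pose, the force and the opening at its end, in the units of the state.
- get_obs(): the state, without advancing time (a new reading comes with each control period).
- vision.grab_frame(name): name is "scene" or "top" or "wrist"; returns (picture, depth): 400x640x3 uint8, red, green, blue; 400x640 float32, m along the optical axis (not along the pixel's ray), 0 where there is no reading.
- vision.camera_model(name): a dict with "K" (3x3 intrinsics, pixels), "rvec" (rotation vector, rad) and "tvec" (3), from world to camera coordinates, as OpenCV has them. Camera axes: x right, y down, z forward; pixel columns grow to the right and rows downward; lengths in m; the calibration is good to about 2 mm. A picture is of the moment at which its call begins: read the wrist's pose just before it. camera_model takes no time and is no camera call; for the wrist camera it gives the pose at the moment of the call.
- robot.finish_job(): hands the job in, once; it reports no verdict.
The state is a dict: "clock": time; "q": joint angles; "qd": joint speeds; "effort": joint torques, N m; "position": TCP position; "tcp_rot": TCP orientation; "wrist_force": force on the tool from outside, world axes, zero at the start; "torque": the same for the moment, N m; "width": finger opening in m.
Only numpy, scipy, OpenCV 4.12 (cv2) and the standard library are available. Lean on these libraries where they do the work, as an engineer would, in place of code of your own. Each camera call takes 0.05 s, during which the arm holds its last target.

### The job

Clear the five loose pieces of the drill's clamping kit off the bench: put both nuts, both spacer tubes and the clamp strap each into the tray whose back ledge carries a fixed sample of the same piece. Set them down gently, side by side on the tray's floor and not on one another, nuts and strap flat and tubes standing upright. Leave the oil bottle and the screwdriver where they are.

Things in the scene. Friction and masses are not known exactly. Their poses are not given: they have to be found in the camera images.
- nut_a: large plain steel hexagon nut lying flat, 46 mm across flats, 53 mm across corners, 24 mm high, about 0.22 kg. Origin: centre of its underside; z up, its x axis (and every 60 degrees from it) points square to a flat. There are two such nuts, alike.
- nut_b: large plain steel hexagon nut lying flat, 46 mm across flats, 53 mm across corners, 24 mm high, about 0.22 kg. Origin: centre of its underside; z up, its x axis (and every 60 degrees from it) points square to a flat. There are two such nuts, alike.
- tube_a: bare bright metal spacer tube standing on end, 36 mm outside diameter, 26 mm bore, 60 mm high, about 0.14 kg. Origin: centre of its underside; z up. There are two, alike.
- tube_b: bare bright metal spacer tube standing on end, 36 mm outside diameter, 26 mm bore, 60 mm high, about 0.14 kg. Origin: centre of its underside; z up. There are two, alike.
- strap: dark steel clamp strap lying flat: a bar 90 mm long (its x), 24 mm wide (its y), 20 mm high, with a slot 12 mm wide and 54 mm long through its middle, about 0.25 kg. Origin: centre of its underside; z up; both ends alike.
- tray_nut: fixed open grey tray with a sample nut on the ledge behind it. Inside 124 (its x) by 140 mm (its y), walls 4 mm; rim 22, inner floor 4 mm above its underside, which lies 9 mm above the work surface. Origin: centre of the open part's underside; x points away from the robot (within 0.15 rad), z up. Ledge 62 mm deep, 10 mm high, beyond the far wall; sample centre 97 mm from the origin along x, its top 34 mm above the underside.
- tray_strap: fixed open grey tray with a sample strap (lying across) on the ledge behind it. Inside 124 (its x) by 140 mm (its y), walls 4 mm; rim 22, inner floor 4 mm above its underside, which lies 9 mm above the work surface. Origin: centre of the open part's underside; x points away from the robot (within 0.15 rad), z up. Ledge 62 mm deep, 10 mm high, beyond the far wall; sample centre 97 mm from the origin along x, its top 30 mm above the underside.
- tray_tube: fixed open grey tray with a sample tube on the ledge behind it. Inside 124 (its x) by 140 mm (its y), walls 4 mm; rim 22, inner floor 4 mm above its underside, which lies 9 mm above the work surface. Origin: centre of the open part's underside; x points away from the robot (within 0.15 rad), z up. Ledge 62 mm deep, 10 mm high, beyond the far wall; sample centre 97 mm from the origin along x, its top 70 mm above the underside.
- oil_bottle: white plastic bottle with a black cap, 56 mm in diameter, 130 mm high, standing to the left of the parts; a bystander. Origin: centre of its underside.
- screwdriver: screwdriver lying on the bench to the right of the parts, about 0.2 m long; a bystander. Origin: on its underside, between handle and tip; x along it.

How it is judged:
At the end, for the whole second after the job is handed in: Each nut is in the nut tray, each tube in the tube tray and the strap in the strap tray: origin within the tray's inside, its underside within 6 mm of the tray's floor, tilted less than 0.15 rad, at rest (under 0.02 m/s) (x of nut_a in the frame of tray_nut between -0.06 and 0.06 m and y of nut_a in the frame of tray_nut between -0.068 and 0.068 m and z of each of nut_a, nut_b in the frame of tray_nut below 0.01 m and angle between each of nut_a, nut_b, tube_a, tube_b, strap's own z axis and vertical below 0.15 rad and linear speed of each of nut_a, nut_b, tube_a, tube_b, strap below 0.02 m/s and x of nut_b in the frame of tray_nut between -0.06 and 0.06 m and y of nut_b in the frame of tray_nut between -0.068 and 0.068 m and x of tube_a in the frame of tray_tube between -0.06 and 0.06 m and y of tube_a in the frame of tray_tube between -0.068 and 0.068 m and z of each of tube_a, tube_b in the frame of tray_tube below 0.01 m and x of tube_b in the frame of tray_tube between -0.06 and 0.06 m and y of tube_b in the frame of tray_tube between -0.068 and 0.068 m and x of strap in the frame of tray_strap between -0.06 and 0.06 m and y of strap in the frame of tray_strap between -0.068 and 0.068 m and z of strap in the frame of tray_strap below 0.01 m); the robot touches nothing.
It fails at once if the oil bottle is moved more than 30 mm (distance of oil_bottle from where it was at the start of the episode above 0.03 m).
It fails at once if the screwdriver is moved more than 30 mm (distance of screwdriver from where it was at the start of the episode above 0.03 m).
It fails at once if a part is dropped or thrown into its tray (it nears the tray's floor faster than 0.7 m/s) ((x of nut_a in the frame of tray_nut between -0.06 and 0.06 m and y of nut_a in the frame of tray_nut between -0.068 and 0.068 m and z of nut_a in the frame of tray_nut below 0.025 m and linear speed of nut_a above 0.7 m/s) or (x of nut_b in the frame of tray_nut between -0.06 and 0.06 m and y of nut_b in the frame of tray_nut between -0.068 and 0.068 m and z of nut_b in the frame of tray_nut below 0.025 m and linear speed of nut_b above 0.7 m/s) or (x of tube_a in the frame of tray_tube between -0.06 and 0.06 m and y of tube_a in the frame of tray_tube between -0.068 and 0.068 m and z of tube_a in the frame of tray_tube below 0.025 m and linear speed of tube_a above 0.7 m/s) or (x of tube_b in the frame of tray_tube between -0.06 and 0.06 m and y of tube_b in the frame of tray_tube between -0.068 and 0.068 m and z of tube_b in the frame of tray_tube below 0.025 m and linear speed of tube_b above 0.7 m/s) or (x of strap in the frame of tray_strap between -0.06 and 0.06 m and y of strap in the frame of tray_strap between -0.068 and 0.068 m and z of strap in the frame of tray_strap below 0.025 m and linear speed of strap above 0.7 m/s)).
It also fails if it takes over 96 s, if anything falls off the work surface, if the arm or the gripper's body presses on something with over 40 N, if the wrist force passes 120 N, or if a joint passes its speed limit or range.

## Working session

There is one attempt and no reset: what is moved stays moved. The work goes in short steps, Python scripts to look and compute and a tool call to move; the robot and the scene stay as the last step left them, time stands still between calls to the robot, and variables do not carry over. Pictures are saved under pics/ and viewed, and the job is handed in when it is done.

Besides the shell and the picture viewer there is one more tool, called after ">>>" by a JSON object that holds its "name" and its "arguments". carry_out: Moves the arm, as the interface text tells. Its arguments: {"type":"object","properties":{"plan":{"type":"array"},"squeeze":{"type":"number"}},"required":["plan"]}

```bash
ls; mkdir -p pics
python3 - <<'E'
from workcell import get_obs, vision, robot
import cv2,numpy as np
o=get_obs(); print({k:np.round(v,3) for k,v in o.items()})
for n in ["top","scene"]:
    p,d=vision.grab_frame(n); cv2.imwrite(f"pics/{n}0.png",p[:,:,::-1]); np.save(f"pics/{n}0.npy",d)
    m=vision.camera_model(n); print(n,{k:np.round(v,3).tolist() for k,v in m.items()})
E
```

```text
pics
{'clock': np.float64(0.0), 'q': array([-1.378,  0.259,  0.021,  1.334, -0.   ,  1.418]), 'qd': array([ 0.001, -0.001,  0.001,  0.   , -0.   ,  0.   ]), 'effort': array([-0.0000e+00, -5.5564e+01,  3.4453e+01,  1.4000e-02, -0.0000e+00,
        0.0000e+00]), 'position': array([ 0.186, -0.517,  0.231]), 'tcp_rot': array([-2.570e+00,  1.806e+00,  2.000e-03]), 'wrist_force': array([-0.378, -0.553,  0.31 ]), 'torque': array([0.011, 0.015, 0.006]), 'width': np.float64(0.085)}
top {'K': [[410.382, 0.0, 309.021], [0.0, 410.382, 204.098], [0.0, 0.0, 1.0]], 'rvec': [2.15, -2.137, 0.151], 'tvec': [0.009, 0.531, 1.17]}
scene {'K': [[404.751, 0.0, 318.148], [0.0, 404.751, 198.054], [0.0, 0.0, 1.0]], 'rvec': [1.389, 2.154, -0.933], 'tvec': [0.212, -0.306, 1.446]}
```

View pics/top0.png

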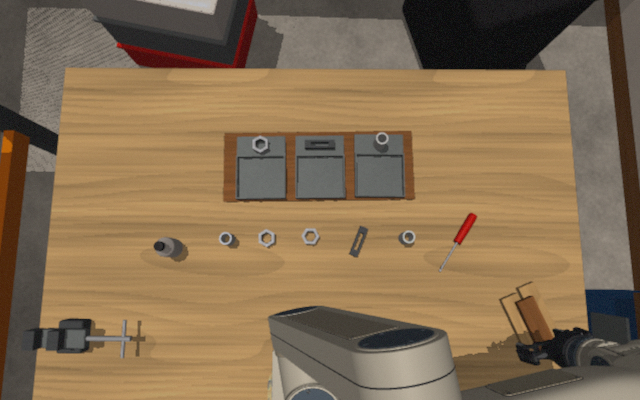

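View pics/scene0.png

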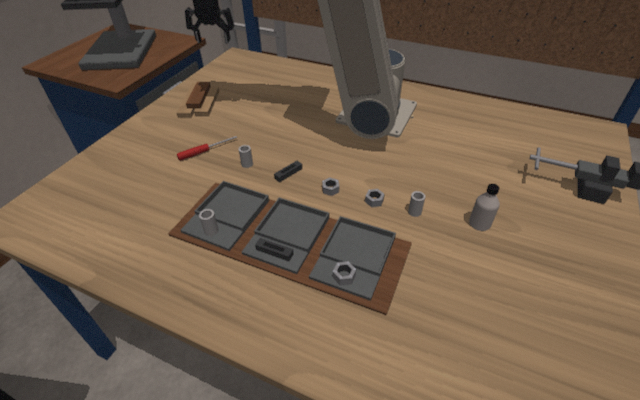

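The top view shows, left to right: bottle (168,247), tube (226,239), nut (267,239), nut (311,237), strap (359,241), tube (408,238), screwdriver (460,240). The trays are nut (261,178), strap (320,178) and tube (380,178). I'll enlarge these next.

```bash
cat > h.py <<'E'
from workcell import get_obs, vision, robot
import cv2,numpy as np
def cam(n):
    m=vision.camera_model(n); R,_=cv2.Rodrigues(np.array(m["rvec"],float)); return np.array(m["K"]),R,np.array(m["tvec"],float).ravel()
def ray(n,u,v,z,c=None):
    K,R,t=c or cam(n); C=-R.T@t; d=R.T@np.linalg.inv(K)@np.array([u,v,1.]); return C+d*(z-C[2])/d[2]
def proj(n,P,c=None):
    K,R,t=c or cam(n); p=K@(R@np.asarray(P,float)+t); return p[:2]/p[2]
def cloud(n,d,c=None):
    K,R,t=c or cam(n); h,w=d.shape; u,v=np.meshgrid(np.arange(w),np.arange(h))
    X=np.stack([(u-K[0,2])/K[0,0]*d,(v-K[1,2])/K[1,1]*d,d],-1); return (X-t)@R
E
python3 - <<'E'
from h import *
p=cv2.imread("pics/top0.png"); 
a=p[215:265,210:430]; cv2.imwrite("pics/c1.png",cv2.resize(a,None,fx=3.6,fy=3.6,interpolation=cv2.INTER_CUBIC))
a=p[125:210,220:420]; cv2.imwrite("pics/c2.png",cv2.resize(a,None,fx=4,fy=4,interpolation=cv2.INTER_CUBIC))
d=np.load("pics/top0.npy");c=cam("top");W=cloud("top",d,c)
for z,r in [((.015,.2),(220,260,150,430))]:
    m=np.zeros(d.shape,np.uint8); m[r[0]:r[1],r[2]:r[3]]=1
    m&=((W[...,2]>z[0])&(W[...,2]<z[1])&(d>0)).astype(np.uint8)
    k,l,s,_=cv2.connectedComponentsWithStats(m)
    for i in range(1,k):
        if s[i,4]<15: continue
        q=W[l==i]; zt=np.percentile(q[:,2],80); top=q[q[:,2]>zt-.008]
        r_=cv2.minAreaRect((top[:,:2]*1000).astype(np.float32))
        print(s[i],np.round(zt,3),"med",np.round(q[:,:2].mean(0),4),"topmean",np.round(top[:,:2].mean(0),4),np.round(r_[0],1),np.round(r_[1],1),round(r_[2],1))
for u,v in [(237,184+14),(285,198),(285,157),(237,157),(297,198),(344,198),(344,157),(297,157),(356,197),(403,197),(403,156),(356,156)]: print(u,v,np.round(ray("top",u,v,.031,c),4),np.round(W[v,u],3))
E
```

```text
[350 226  19  31 184] 0.023 med [ 0.423  -0.1347] topmean [ 0.423  -0.1347] [ 423.4 -135. ] [24.2 89.7] 68.2
[259 229  16  19 146] 0.027 med [0.4313 0.1371] topmean [0.4316 0.1371] [432.5 137.3] [50.1 44.8] 1.5
[302 229  18  16 141] 0.027 med [0.4367 0.0083] topmean [0.4372 0.0079] [436.6   7.7] [50.1 44.2] 88.2
[400 231  16  13 135] 0.061 med [ 0.4342 -0.2715] topmean [ 0.4342 -0.2728] [ 434.7 -272.6] [33.8 33.9] 35.7
[220 232  15  14 131] 0.062 med [0.4264 0.2486] topmean [0.4271 0.2492] [427.9 250.2] [34.6 34.5] 90.0
[154 237  28  21 453] 0.109 med [0.3995 0.4042] topmean [0.4008 0.4117] [401.6 413.5] [28.  27.1] 56.4
237 198 [0.5487 0.2268 0.031 ] [0.548 0.227 0.033]
285 198 [0.5495 0.0841 0.031 ] [0.55  0.084 0.027]
285 157 [0.6747 0.086  0.031 ] [0.674 0.086 0.032]
237 157 [0.674  0.2309 0.031 ] [0.675 0.232 0.027]
297 198 [0.5498 0.0485 0.031 ] [0.551 0.049 0.024]
344 198 [ 0.5506 -0.0911  0.031 ] [ 0.552 -0.092  0.021]
344 157 [ 0.6757 -0.0918  0.031 ] [0.355 0.006 1.234]
297 157 [0.6749 0.0498 0.031 ] [0.679 0.05  0.015]
356 197 [ 0.5538 -0.1267  0.031 ] [ 0.556 -0.128  0.016]
403 197 [ 0.5546 -0.2661  0.031 ] [ 0.556 -0.268  0.023]
403 156 [ 0.6798 -0.2694  0.031 ] [ 0.678 -0.268  0.038]
356 156 [ 0.679 -0.128  0.031] [ 0.679 -0.128  0.032]
```

View pics/c1.png

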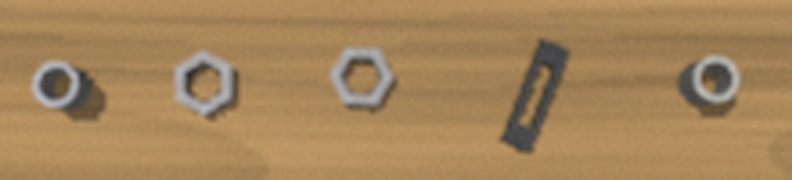

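View pics/c2.png

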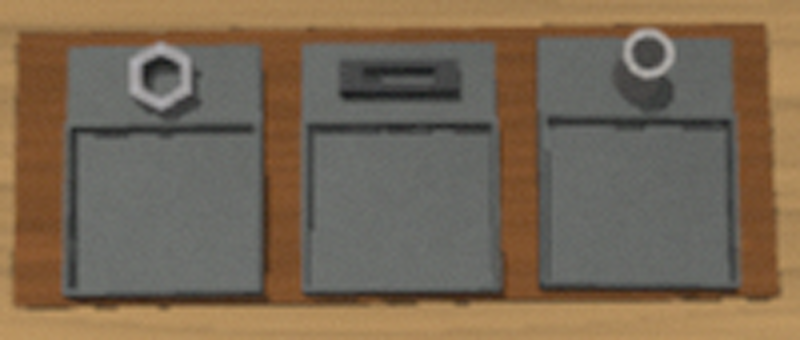

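```bash
cat >> h.py <<'E'
from scipy.spatial.transform import Rotation as Ro
def go(*targets):
    """targets: (x,y,z,yawdeg of tool x)"""
    o=get_obs(); R=Ro.from_rotvec(o["tcp_rot"]).as_matrix(); p=np.array(o["position"])
    print("t",round(float(o["clock"]),2),"p",np.round(p,4),"yaw",round(np.degrees(np.arctan2(R[1,0],R[0,0])),1),"w",round(float(o["width"]),4),"F",np.round(o["wrist_force"],1))
    for x,y,z,yaw in targets:
        a=np.radians(yaw); T=np.array([[np.cos(a),np.sin(a),0],[np.sin(a),-np.cos(a),0],[0,0,-1]])
        s=R.T@(np.array([x,y,z])-p)*100; w=Ro.from_matrix(R.T@T).as_rotvec()
        print(np.round(s,2).tolist(),np.round(w,3).tolist(),"rows",round(np.linalg.norm(s)/4.17,1),round(np.degrees(np.linalg.norm(w))/7.16,1))
E
python3 - <<'E'
from h import *
c=cam("top")
for n,u,v,z in [("tubeL",57,84,.06),("nutL",204,83,.024),("nutR",362,77,.024),("strap",536,97,.02),("tubeR",715,81,.06)]: print(n,np.round(ray("top",210+(u+.5)/3.6-.5,215+(v+.5)/3.6-.5,z,c),4))
for n,u,v,z in [("snut",160,77,.043),("sstrap",400,79,.039),("stube",648,54,.079)]: print(n,np.round(ray("top",220+(u+.5)/4-.5,125+(v+.5)/4-.5,z,c),4))
go((.434,-.272,.12,0),(.434,-.272,.12,-60))
E
```

```text
tubeL [0.4281 0.2508 0.06  ]
nutL [0.4319 0.1379 0.024 ]
nutR [0.4376 0.0086 0.024 ]
strap [ 0.4224 -0.134   0.02  ]
tubeR [ 0.4338 -0.2714  0.06  ]
snut [0.7116 0.162  0.043 ]
sstrap [ 0.7122 -0.0181  0.039 ]
stube [ 0.72   -0.1977  0.079 ]
t 0.1 p [ 0.1864 -0.5172  0.2307] yaw -70.2 w 0.0852 F [ 0.5 -0.6 -0.4]
[-14.66, -31.61, 11.1] [-0.001, 0.001, -1.225] rows 8.8 9.8
[-14.66, -31.61, 11.1] [-0.0, 0.001, -0.178] rows 8.8 1.4
```

>>> {"name": "carry_out", "arguments": {"plan": [[-2,-4,0,0,0,-0.15,8.5],[-5,-10,1,0,0,-0.3,8.5],[-7,-14,2,0,0,-0.45,8.5],[-9,-18,4,0,0,-0.6,8.5],[-11,-22,5,0,0,-0.75,8.5],[-12.5,-26,6,0,0,-0.9,8.5],[-13.5,-29,8,0,0,-1.05,8.5],[-14.66,-31.6,9,0,0,-1.225,8.5],[-14.66,-31.6,11,0,0,-1.225,8.5],[-14.66,-31.6,11,0,0,-1.225,8.5],[-14.66,-31.6,11,0,0,-1.225,8.5],[-14.66,-31.6,11,0,0,-1.225,8.5]], "squeeze": 45}}

```text
clock: 1.1
position: [0.434, -0.2719, 0.1209]
tcp_rot: [-3.14, 0.004, 0.001]
wrist_force: [0.5, -0.6, 0.5]
width: 0.0851
```

Run:
```python
from h import *
go((.434,-.272,.02,0))
c=cam("wrist");p,d=vision.grab_frame("wrist"); cv2.imwrite("pics/w1.png",p[:,:,::-1])
print(proj("wrist",[.434,-.272,.06],c),proj("wrist",[.434,-.272,.0],c),proj("wrist",[.423,-.1345,.02],c))
```

```text
t 1.1 p [ 0.434  -0.2719  0.1209] yaw -0.1 w 0.0851 F [ 0.5 -0.6  0.5]
[0.01, 0.03, 10.09] [-0.001, 0.001, -0.002] rows 2.4 0.0
[321.1989856  214.69088845] [321.17395923 191.54950005] [305.64066898  15.39752235]
```

View pics/w1.png

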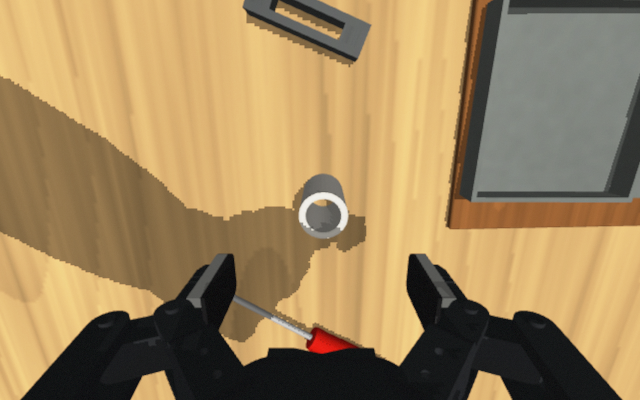

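The tube's top ring is at (323,214), against (321,215) predicted, so the top-camera positions are good to about 2 mm. Descending and gripping now.

>>> {"name": "carry_out", "arguments": {"plan": [[0,0,3,0,0,0,8.5],[0,0,6,0,0,0,8.0],[0,0,9,0,0,0,7],[0,0,10.1,0,0,0,6],[0,0,10.1,0,0,0,5],[0,0,10.1,0,0,0,4],[0,0,10.1,0,0,0,3],[0,0,10.1,0,0,0,3],[0,0,10.1,0,0,0,3],[0,0,10.1,0,0,0,3]]}}

```text
clock: 1.98
position: [0.4345, -0.2732, 0.0217]
tcp_rot: [3.14, -0.007, 0.003]
wrist_force: [-1.6, -0.5, 8.1]
width: 0.0348
```

Run:
```python
from h import *
go((.434,-.272,.11,0),(.619,-.233,.11,2),(.619,-.233,.034,2))
```

```text
t 1.98 p [ 0.4345 -0.2732  0.0217] yaw -0.2 w 0.0348 F [-1.6 -0.5  8.1]
[-0.03, -0.11, -8.83] [0.001, -0.002, -0.004] rows 2.1 0.0
[18.45, -4.09, -8.81] [0.001, -0.002, -0.039] rows 5.0 0.3
[18.44, -4.1, -1.21] [0.001, -0.002, -0.039] rows 4.5 0.3
```

>>> {"name": "carry_out", "arguments": {"plan": [[0,0,-3,0,0,0,3],[0,0,-6,0,0,0,3],[2,-0.4,-8.5,0,0,0,3],[5,-1.1,-8.8,0,0,0,3],[8.5,-1.9,-8.8,0,0,0,3],[12,-2.7,-8.8,0,0,0,3],[15.5,-3.5,-8.8,0,0,-0.02,3],[17.8,-4,-8.0,0,0,-0.039,3],[18.45,-4.1,-6.5,0,0,-0.039,3],[18.45,-4.1,-5,0,0,-0.039,3],[18.45,-4.1,-4,0,0,-0.039,3],[18.45,-4.1,-4,0,0,-0.039,3]]}}

```text
clock: 2.98
position: [0.6179, -0.2322, 0.0595]
tcp_rot: [-3.141, -0.055, 0.003]
wrist_force: [-0.9, -0.2, -1.4]
width: 0.0352
```

Run:
```python
from h import *
go((.619,-.233,.035,2))
c=cam("wrist");p,d=vision.grab_frame("wrist"); cv2.imwrite("pics/w2.png",p[:,:,::-1])
```

```text
t 2.98 p [ 0.6179 -0.2322  0.0595] yaw 2.0 w 0.0352 F [-0.9 -0.2 -1.4]
[0.11, 0.08, 2.45] [-0.001, 0.002, -0.0] rows 0.6 0.0
```

View pics/w2.png

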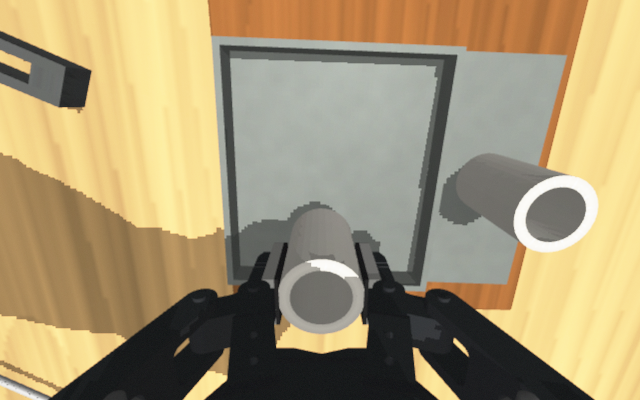

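Tube held upright at (320,290), over the tray beside its end wall. Lowering and releasing.

>>> {"name": "carry_out", "arguments": {"plan": [[0,0,1,0,0,0,3],[0,0,1.8,0,0,0,3],[0,0,2.3,0,0,0,3],[0,0,2.4,0,0,0,3],[0,0,2.4,0,0,0,3],[0,0,2.4,0,0,0,4.5],[0,0,2.4,0,0,0,5.5],[0,0,2.4,0,0,0,5.5],[0,0,1,0,0,0,5.5],[0,0,-2,0,0,0,5.5],[0,0,-5,0,0,0,6.5],[0,0,-8,0,0,0,7.5]]}}

```text
clock: 4.03
position: [0.6181, -0.2325, 0.1425]
tcp_rot: [3.141, 0.054, -0.001]
wrist_force: [0.7, 0.3, -0.6]
width: 0.0747
```

Run:
```python
from h import *
go((.423,-.1345,.12,68.2),(.423,-.1345,.003,68.2))
c=cam("wrist");p,d=vision.grab_frame("wrist"); cv2.imwrite("pics/w3.png",p[:,:,::-1])
```

```text
t 4.03 p [ 0.6181 -0.2325  0.1425] yaw 2.0 w 0.0747 F [ 0.7  0.3 -0.6]
[-19.16, -10.47, 2.26] [-0.0, 0.001, -1.156] rows 5.3 9.2
[-19.16, -10.47, 13.96] [-0.0, 0.001, -1.156] rows 6.2 9.2
```

View pics/w3.png

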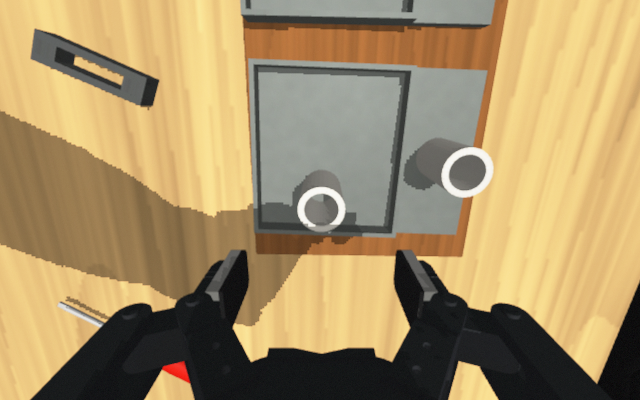

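Tube stands upright in the tray at (321,208). Next, the strap.

>>> {"name": "carry_out", "arguments": {"plan": [[-2,-1,0,0,0,-0.12,8.5],[-5,-2.7,0,0,0,-0.24,8.5],[-8,-4.4,0.3,0,0,-0.36,8.5],[-11,-6,0.6,0,0,-0.48,8.5],[-14,-7.6,1,0,0,-0.6,8.5],[-16.5,-9,1.3,0,0,-0.72,8.5],[-18.5,-10,1.7,0,0,-0.84,8],[-19.16,-10.47,2.3,0,0,-0.96,7.5],[-19.16,-10.47,3,0,0,-1.08,7.5],[-19.16,-10.47,4,0,0,-1.156,7.5],[-19.16,-10.47,5,0,0,-1.156,7.5],[-19.16,-10.47,5,0,0,-1.156,7.5]]}}

```text
clock: 5.08
position: [0.4248, -0.1354, 0.0966]
tcp_rot: [2.596, 1.758, 0.005]
wrist_force: [-0.3, -0.7, 0.4]
width: 0.0748
```

Run:
```python
from h import *
go((.423,-.1345,.004,68.2))
c=cam("wrist");p,d=vision.grab_frame("wrist"); cv2.imwrite("pics/w4.png",p[:,:,::-1])
print(proj("wrist",[.423,-.1345,.02],c))
```

```text
t 5.08 p [ 0.4248 -0.1354  0.0966] yaw 68.2 w 0.0748 F [-0.3 -0.7  0.4]
[0.03, -0.26, 9.25] [0.007, 0.001, 0.0] rows 2.2 0.1
[322.52245322 205.35432076]
```

View pics/w4.png

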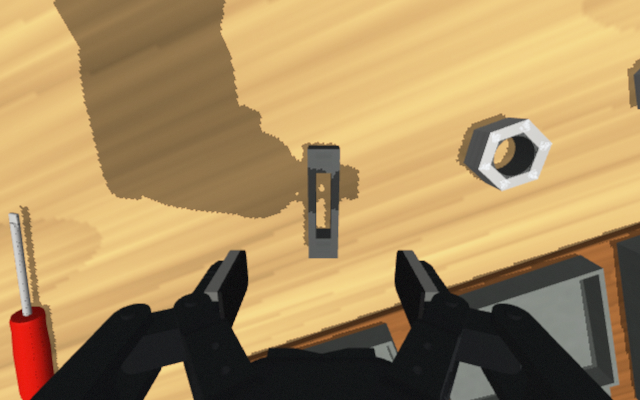

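Strap centre is at (323,203), aligned with the jaws and as predicted.

>>> {"name": "carry_out", "arguments": {"plan": [[0,-0.1,3,0,0,0,7],[0,-0.25,6,0,0,0,6],[0,-0.25,8.5,0,0,0,5.5],[0,-0.25,9.2,0,0,0,5],[0,-0.25,9.2,0,0,0,4],[0,-0.25,9.2,0,0,0,3],[0,-0.25,9.2,0,0,0,1.8],[0,-0.25,9.2,0,0,0,1.8],[0,-0.25,9.2,0,0,0,1.8],[0,-0.25,9.2,0,0,0,1.8]]}}

```text
clock: 5.97
position: [0.4244, -0.1355, 0.0068]
tcp_rot: [2.594, 1.755, 0.007]
wrist_force: [-2.1, -0.1, 8.5]
width: 0.0228
```

Run:
```python
from h import *
go((.614,-.02,.06,2),(.614,-.02,.019,2))
```

```text
t 5.97 p [ 0.4244 -0.1355  0.0068] yaw 68.2 w 0.0228 F [-2.1 -0.1  8.5]
[17.76, 13.37, -5.2] [0.01, -0.005, 1.155] rows 5.5 9.2
[17.77, 13.32, -1.1] [0.01, -0.005, 1.155] rows 5.3 9.2
```

>>> {"name": "carry_out", "arguments": {"plan": [[0,0,-2.5,0,0,0,1.8],[0.5,0.4,-5,0,0,0.1,1.8],[2,1.5,-6.5,0,0,0.22,1.8],[4.5,3.4,-6.5,0,0,0.34,1.8],[7,5.3,-6.5,0,0,0.46,1.8],[9.5,7.2,-6.5,0,0,0.58,1.8],[12,9,-6.5,0,0,0.7,1.8],[14.5,10.9,-6.5,0,0,0.82,1.8],[16.5,12.4,-6.5,0,0,0.94,1.8],[17.76,13.35,-6,0,0,1.06,1.8],[17.76,13.35,-5,0.01,-0.005,1.155,1.8],[17.76,13.35,-4.5,0.01,-0.005,1.155,1.8]]}}

```text
clock: 6.97
position: [0.6144, -0.0193, 0.0524]
tcp_rot: [3.141, 0.05, -0.001]
wrist_force: [0.1, 0.3, -2.8]
width: 0.023
```

Run:
```python
from h import *
go((.614,-.02,.0205,2))
c=cam("wrist");p,d=vision.grab_frame("wrist"); cv2.imwrite("pics/w5.png",p[:,:,::-1])
```

```text
t 6.97 p [ 0.6144 -0.0193  0.0524] yaw 1.8 w 0.023 F [ 0.1  0.3 -2.8]
[-0.04, 0.07, 3.19] [0.0, 0.001, -0.003] rows 0.8 0.0
```

View pics/w5.png

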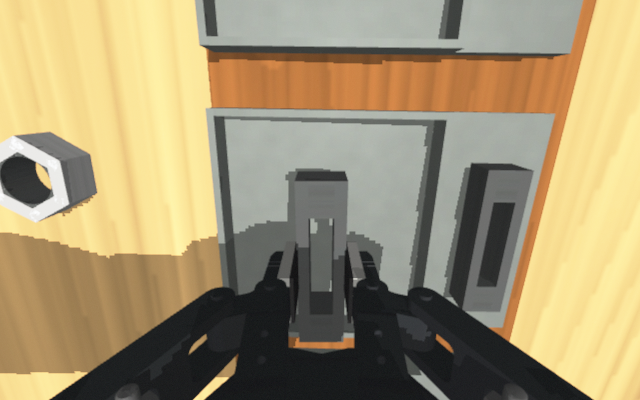

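The strap is held level at (320,255), centred over its tray.

>>> {"name": "carry_out", "arguments": {"plan": [[0,0,1.2,0,0,0,1.8],[0,0,2.3,0,0,0,1.8],[0,0,3,0,0,0,1.8],[0,0,3.15,0,0,0,1.8],[0,0,3.15,0,0,0,1.8],[0,0,3.15,0,0,0,3.2],[0,0,3.15,0,0,0,4.2],[0,0,3.15,0,0,0,4.5],[0,0,1.5,0,0,0,4.5],[0,0,-1.5,0,0,0,5],[0,0,-4.5,0,0,0,6],[0,0,-7.5,0,0,0,7.5]]}}

```text
clock: 8.02
position: [0.6132, -0.0196, 0.1278]
tcp_rot: [3.141, 0.059, -0.004]
wrist_force: [0.2, -0.4, 0.2]
width: 0.0701
```

Run:
```python
from h import *
go((.437,.008,.10,-2),(.437,.008,.005,-2))
c=cam("wrist");p,d=vision.grab_frame("wrist"); cv2.imwrite("pics/w6.png",p[:,:,::-1])
```

```text
t 8.02 p [ 0.6132 -0.0196  0.1278] yaw 2.2 w 0.0701 F [ 0.2 -0.4  0.2]
[-17.5, -3.42, 2.82] [0.0, 0.002, 0.072] rows 4.3 0.6
[-17.48, -3.42, 12.32] [0.0, 0.002, 0.072] rows 5.2 0.6
```

View pics/w6.png

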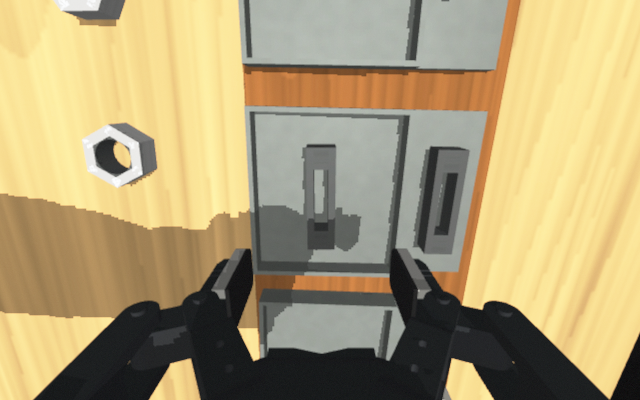

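The strap lies flat at (320,197). Now over the right-hand nut.

>>> {"name": "carry_out", "arguments": {"plan": [[-2,-0.4,0,0,0,0,8],[-5,-1,0,0,0,0,8.5],[-8.5,-1.7,0,0,0,0,8.5],[-12,-2.4,0.5,0,0,0.03,8.5],[-15,-3,1.2,0,0,0.05,8.5],[-17,-3.35,2,0,0,0.072,8.5],[-17.5,-3.42,2.8,0,0,0.072,8.5],[-17.5,-3.42,2.8,0,0,0.072,8.5]]}}

```text
clock: 8.73
position: [0.4383, 0.0078, 0.1045]
tcp_rot: [3.14, -0.053, 0.008]
wrist_force: [0.6, -0.2, -0.1]
width: 0.0849
```

Run:
```python
from h import *
go((.437,.008,.005,-2))
c=cam("wrist");p,d=vision.grab_frame("wrist"); cv2.imwrite("pics/w7.png",p[:,:,::-1])
print(proj("wrist",[.437,.008,.024],c))
```

```text
t 8.73 p [0.4383 0.0078 0.1045] yaw -1.9 w 0.0849 F [ 0.6 -0.2 -0.1]
[-0.18, -0.02, 9.95] [0.001, -0.005, 0.001] rows 2.4 0.0
[318.86722255 205.31587211]
```

View pics/w7.png

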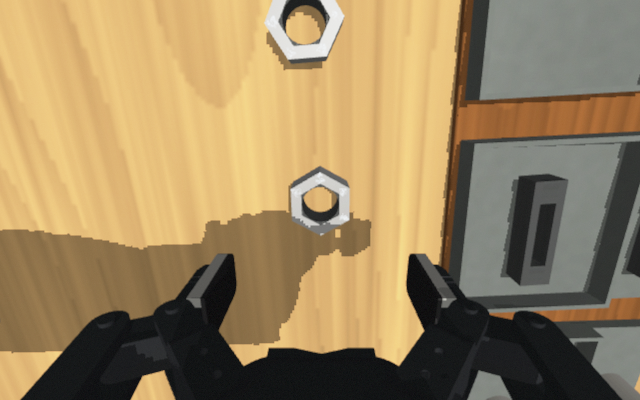

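Nut at (320,202), flats square to the jaws.

>>> {"name": "carry_out", "arguments": {"plan": [[-0.1,0,3,0,0,0,8.5],[-0.1,0,6,0,0,0,8],[-0.1,0,9,0,0,0,7.5],[-0.1,0,9.9,0,0,0,6.5],[-0.1,0,9.9,0,0,0,5.5],[-0.1,0,9.9,0,0,0,4],[-0.1,0,9.9,0,0,0,4],[-0.1,0,9.9,0,0,0,4],[-0.1,0,9.9,0,0,0,4]]}}

```text
clock: 9.53
position: [0.4404, 0.0072, 0.007]
tcp_rot: [3.139, -0.053, 0.013]
wrist_force: [-0.5, 0.3, -3.2]
width: 0.0451
```

Run:
```python
from h import *
go((.613,.124,.06,1),(.613,.124,.019,1))
```

```text
t 9.53 p [0.4404 0.0072 0.007 ] yaw -1.9 w 0.0451 F [-0.5  0.3 -3.2]
[16.9, -12.24, -5.18] [0.002, -0.008, -0.051] rows 5.2 0.4
[16.87, -12.25, -1.08] [0.002, -0.008, -0.051] rows 5.0 0.4
```

>>> {"name": "carry_out", "arguments": {"plan": [[0,0,-2.5,0,0,0,4],[0.4,-0.3,-5,0,0,0,4],[2,-1.5,-6.8,0,0,0,4],[4.6,-3.3,-6.8,0,0,0,4],[7.3,-5.3,-6.8,0,0,0,4],[10,-7.2,-6.8,0,0,-0.02,4],[12.6,-9.1,-6.8,0,0,-0.04,4],[15,-10.9,-6.8,0,0,-0.05,4],[16.5,-12,-6.2,0,0,-0.05,4],[16.9,-12.25,-5.2,0,-0.008,-0.05,4],[16.9,-12.25,-4.5,0,-0.008,-0.05,4],[16.9,-12.25,-4.5,0,-0.008,-0.05,4]]}}

```text
clock: 10.53
position: [0.6113, 0.1237, 0.0511]
tcp_rot: [3.139, 0.026, -0.006]
wrist_force: [-0.6, -0.3, -3.2]
width: 0.0448
```

Run:
```python
from h import *
go((.613,.124,.0205,1))
c=cam("wrist");p,d=vision.grab_frame("wrist"); cv2.imwrite("pics/w8.png",p[:,:,::-1])
```

```text
t 10.53 p [0.6113 0.1237 0.0511] yaw 0.9 w 0.0448 F [-0.6 -0.3 -3.2]
[0.18, -0.03, 3.06] [0.002, 0.004, -0.001] rows 0.7 0.0
```

View pics/w8.png

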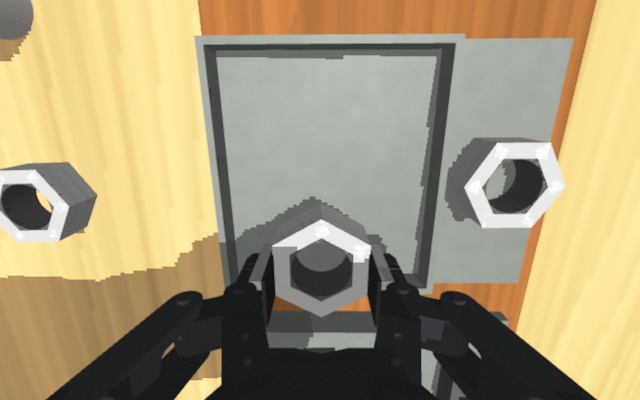

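Nut held level at (320,268), over the tray's near half.

>>> {"name": "carry_out", "arguments": {"plan": [[0.1,0,1.2,0,0,0,4],[0.1,0,2.2,0,0,0,4],[0.1,0,2.9,0,0,0,4],[0.1,0,3.1,0,0,0,4],[0.1,0,3.1,0,0,0,4],[0.1,0,3.1,0,0,0,5.2],[0.1,0,3.1,0,0,0,6],[0.1,0,3.1,0,0,0,6],[0.1,0,1.5,0,0,0,6],[0.1,0,-1.5,0,0,0,6],[0.1,0,-4.5,0,0,0,6.5],[0.1,0,-7,0,0,0,8]]}}

```text
clock: 11.58
position: [0.6129, 0.1237, 0.1246]
tcp_rot: [3.139, 0.025, -0.002]
wrist_force: [0.5, 0.4, 0.7]
width: 0.0756
```

Run:
```python
from h import *
go((.431,.1375,.10,31.5),(.431,.1375,.10,-28.5))
c=cam("wrist");p,d=vision.grab_frame("wrist"); cv2.imwrite("pics/w9.png",p[:,:,::-1])
print(proj("wrist",[.431,.1375,.024],c))
```

```text
t 11.58 p [0.6129 0.1237 0.1246] yaw 0.9 w 0.0756 F [0.5 0.4 0.7]
[-18.16, -1.68, 2.47] [0.002, 0.002, -0.534] rows 4.4 4.3
[-18.16, -1.68, 2.47] [0.002, 0.001, 0.514] rows 4.4 4.1
[104.93583519 178.4507035 ]
```

View pics/w9.png

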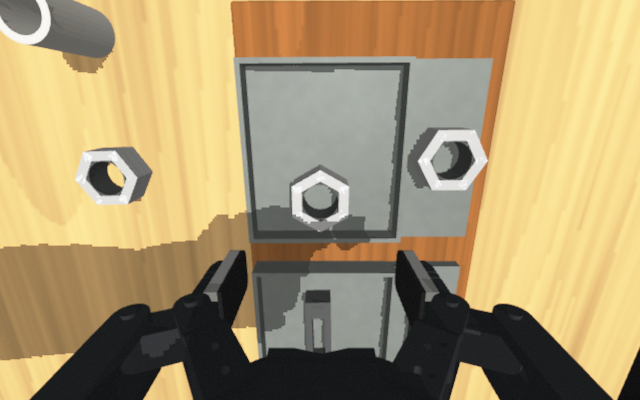

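The first nut lies flat at (320,198). The other nut is at (107,176), with corners fore and aft, so I'll grip it at yaw 31.5°.

>>> {"name": "carry_out", "arguments": {"plan": [[-2,-0.2,0,0,0,0,8.5],[-5,-0.5,0,0,0,-0.1,8.5],[-8.5,-0.8,0,0,0,-0.2,8.5],[-12,-1.1,0.4,0,0,-0.3,8.5],[-15.3,-1.4,1,0,0,-0.4,8.5],[-17.5,-1.6,1.8,0,0,-0.5,8.5],[-18.16,-1.68,2.5,0,0,-0.534,8.5],[-18.16,-1.68,2.5,0,0,-0.534,8.5],[-18.16,-1.68,2.5,0,0,-0.534,8.5]]}}

```text
clock: 12.38
position: [0.4335, 0.1378, 0.1041]
tcp_rot: [3.021, 0.851, 0.01]
wrist_force: [0.6, -1.0, -0.1]
width: 0.0849
```

Run:
```python
from h import *
go((.431,.1375,.006,31.5))
c=cam("wrist");p,d=vision.grab_frame("wrist"); cv2.imwrite("pics/w10.png",p[:,:,::-1])
print(proj("wrist",[.431,.1375,.024],c))
```

```text
t 12.38 p [0.4335 0.1378 0.1041] yaw 31.5 w 0.0849 F [ 0.6 -1.  -0.1]
[-0.28, -0.15, 9.81] [0.005, -0.005, -0.001] rows 2.4 0.1
[318.36889427 204.41061652]
```

View pics/w10.png

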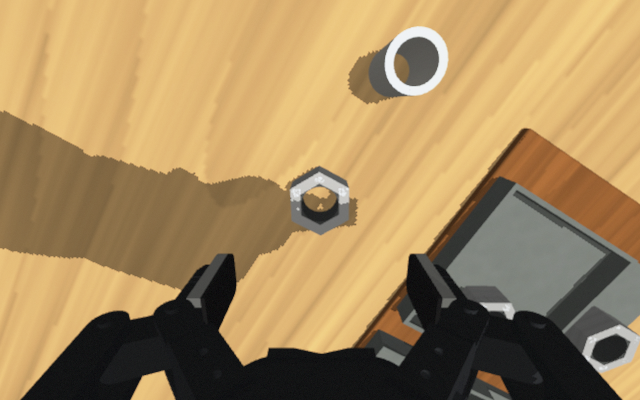

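Nut at (320,201), flats square to the jaws.

>>> {"name": "carry_out", "arguments": {"plan": [[-0.1,-0.1,3,0,0,0,8.5],[-0.1,-0.1,6,0,0,0,8],[-0.1,-0.1,9,0,0,0,7.5],[-0.1,-0.1,9.8,0,0,0,6.5],[-0.1,-0.1,9.8,0,0,0,5.5],[-0.1,-0.1,9.8,0,0,0,4],[-0.1,-0.1,9.8,0,0,0,4],[-0.1,-0.1,9.8,0,0,0,4],[-0.1,-0.1,9.8,0,0,0,4]]}}

```text
clock: 13.18
position: [0.4343, 0.1381, 0.0073]
tcp_rot: [3.02, 0.85, 0.013]
wrist_force: [-0.2, -0.0, -2.2]
width: 0.0446
```

Run:
```python
from h import *
go((.613,.192,.06,1),(.613,.192,.02,1))
```

```text
t 13.18 p [0.4343 0.1381 0.0073] yaw 31.4 w 0.0446 F [-0.2 -0.  -2.2]
[18.1, 4.75, -5.11] [0.004, -0.009, 0.531] rows 4.7 4.3
[18.07, 4.72, -1.11] [0.004, -0.009, 0.531] rows 4.5 4.3
```

>>> {"name": "carry_out", "arguments": {"plan": [[0,0,-2.5,0,0,0,4],[0.4,0.1,-5,0,0,0.05,4],[2,0.5,-6.8,0,0,0.12,4],[5,1.3,-6.8,0,0,0.2,4],[8,2.1,-6.8,0,0,0.28,4],[11,2.9,-6.8,0,0,0.36,4],[14,3.7,-6.8,0,0,0.44,4],[16.5,4.35,-6.8,0,0,0.5,4],[17.8,4.7,-6.2,0,0,0.53,4],[18.1,4.75,-5.2,0,-0.009,0.53,4],[18.1,4.75,-4.5,0,-0.009,0.53,4],[18.1,4.75,-4.5,0,-0.009,0.53,4]]}}

```text
clock: 14.18
position: [0.6112, 0.1916, 0.0518]
tcp_rot: [3.137, 0.031, -0.005]
wrist_force: [-0.7, -0.7, -3.2]
width: 0.0446
```

Run:
```python
from h import *
go((.613,.192,.0205,1))
c=cam("wrist");p,d=vision.grab_frame("wrist"); cv2.imwrite("pics/w11.png",p[:,:,::-1])
```

```text
t 14.18 p [0.6112 0.1916 0.0518] yaw 1.1 w 0.0446 F [-0.7 -0.7 -3.2]
[0.19, -0.05, 3.13] [0.004, 0.003, 0.002] rows 0.8 0.0
```

View pics/w11.png

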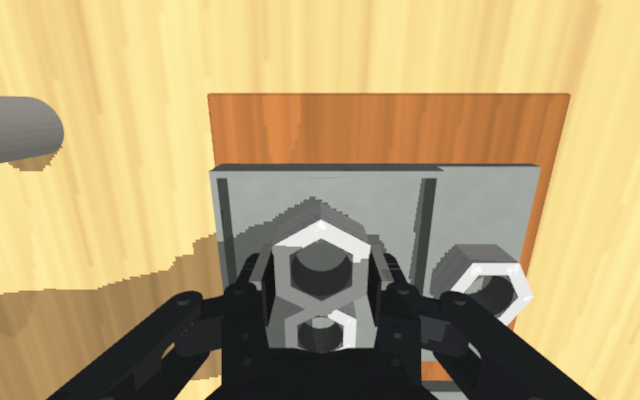

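Held nut at (320,260), with the first nut clear of it at (320,333). Lowering.

>>> {"name": "carry_out", "arguments": {"plan": [[0.1,0,1.2,0,0,0,4],[0.1,0,2.2,0,0,0,4],[0.1,0,2.9,0,0,0,4],[0.1,0,3.15,0,0,0,4],[0.1,0,3.15,0,0,0,4],[0.1,0,3.15,0,0,0,5.2],[0.1,0,3.15,0,0,0,6],[0.1,0,3.15,0,0,0,6],[0.1,0,1.5,0,0,0,6],[0.1,0,-1.5,0,0,0,6],[0.1,0,-4.5,0,0,0,6.5],[0.1,0,-7.5,0,0,0,8]]}}

```text
clock: 15.23
position: [0.6124, 0.192, 0.1295]
tcp_rot: [3.137, 0.031, -0.003]
wrist_force: [1.0, 0.7, 0.0]
width: 0.0753
```

Run:
```python
from h import *
go((.428,.2505,.115,1))
c=cam("wrist");p,d=vision.grab_frame("wrist"); cv2.imwrite("pics/w12.png",p[:,:,::-1])
```

```text
t 15.23 p [0.6124 0.192  0.1295] yaw 1.1 w 0.0753 F [1.  0.7 0. ]
[-18.32, -6.22, 1.46] [0.004, 0.002, 0.002] rows 4.7 0.0
```

View pics/w12.png

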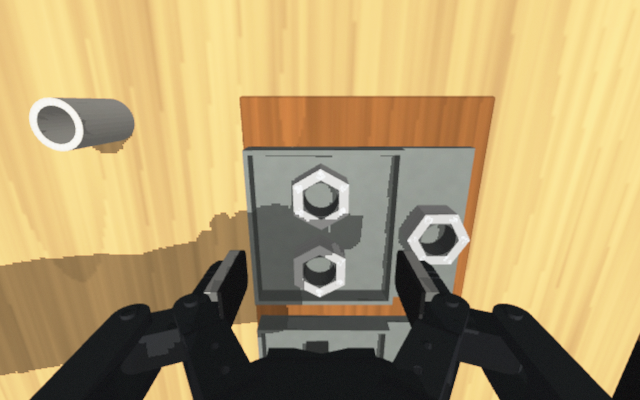

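Both nuts lie flat and apart, at (320,197) and (320,272). The last tube is at (57,124).

>>> {"name": "carry_out", "arguments": {"plan": [[-2,-0.7,0,0,0,0,8.5],[-5,-1.7,0,0,0,0,8.5],[-8.5,-2.9,0,0,0,0,8.5],[-12,-4.1,0.2,0,0,0,8.5],[-15.3,-5.2,0.5,0,0,0,8.5],[-17.5,-5.95,1,0,0,0,8.5],[-18.32,-6.22,1.4,0,0,0,8.5],[-18.32,-6.22,1.4,0,0,0,8.5],[-18.32,-6.22,1.4,0,0,0,8.5]]}}

```text
clock: 16.03
position: [0.4313, 0.2512, 0.1212]
tcp_rot: [3.139, 0.032, 0.012]
wrist_force: [0.4, -0.4, 0.2]
width: 0.0851
```

Run:
```python
from h import *
go((.428,.2505,.021,1))
c=cam("wrist");p,d=vision.grab_frame("wrist"); cv2.imwrite("pics/w13.png",p[:,:,::-1])
print(proj("wrist",[.428,.2505,.06],c))
```

```text
t 16.03 p [0.4313 0.2512 0.1212] yaw 1.2 w 0.0851 F [ 0.4 -0.4  0.2]
[-0.41, 0.04, 10.02] [0.003, -0.008, 0.003] rows 2.4 0.1
[316.00189635 214.86636887]
```

View pics/w13.png

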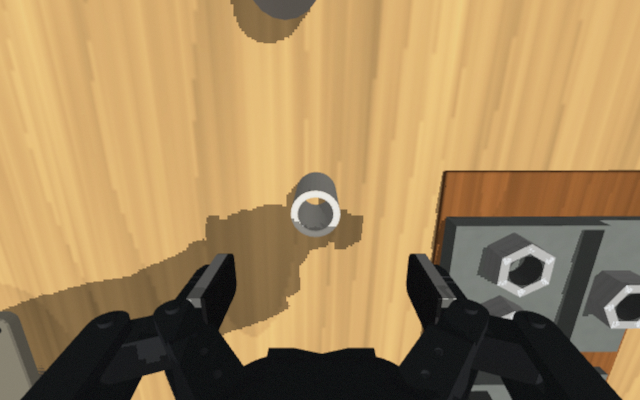

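>>> {"name": "carry_out", "arguments": {"plan": [[-0.35,0,2,0,-0.008,0,8.5],[-0.35,0,5,0,-0.008,0,8.5],[-0.35,0,8,0,-0.008,0,7.5],[-0.35,0,10,0,-0.008,0,6.5],[-0.35,0,10,0,-0.008,0,5.5],[-0.35,0,10,0,-0.008,0,4],[-0.35,0,10,0,-0.008,0,3],[-0.35,0,10,0,-0.008,0,3],[-0.35,0,10,0,-0.008,0,3],[-0.35,0,10,0,-0.008,0,3]]}}

```text
clock: 16.92
position: [0.4298, 0.2509, 0.0221]
tcp_rot: [3.139, 0.03, 0.003]
wrist_force: [0.0, -0.2, -1.0]
width: 0.035
```

Run:
```python
from h import *
go((.428,.2505,.13,1),(.50,.04,.13,2),(.618,-.164,.13,2))
```

```text
t 16.92 p [0.4298 0.2509 0.0221] yaw 1.1 w 0.035 F [ 0.  -0.2 -1. ]
[-0.16, 0.06, -10.79] [0.002, -0.002, 0.002] rows 2.6 0.0
[6.63, 21.25, -10.73] [0.002, -0.002, -0.015] rows 5.9 0.1
[18.03, 41.87, -10.67] [0.002, -0.002, -0.015] rows 11.2 0.1
```

>>> {"name": "carry_out", "arguments": {"plan": [[0,0,-3,0,0,0,3],[0,0,-6.5,0,0,0,3],[0.7,1.7,-9.5,0,0,0,3],[2,4.7,-10.7,0,0,0,3],[3.5,8.2,-10.7,0,0,0,3],[5,11.7,-10.7,0,0,0,3],[6.5,15.2,-10.7,0,0,0,3],[8,18.7,-10.7,0,0,0,3],[9.5,22.2,-10.7,0,0,0,3],[11,25.7,-10.7,0,0,0,3],[12.3,28.7,-10.7,0,0,0,3],[13,30.4,-10.7,0,0,0,3]]}}

```text
clock: 17.92
position: [0.5668, -0.0536, 0.1304]
tcp_rot: [3.138, 0.027, 0.005]
wrist_force: [-0.3, 0.7, -2.1]
width: 0.0349
```

Run:
```python
from h import *
go((.618,-.164,.06,2))
```

```text
t 17.92 p [ 0.5668 -0.0536  0.1304] yaw 1.0 w 0.0349 F [-0.3  0.7 -2.1]
[4.9, 11.1, 7.09] [0.003, -0.003, -0.018] rows 3.4 0.1
```

>>> {"name": "carry_out", "arguments": {"plan": [[1,2.3,0,0,0,0,3],[2.3,5.2,0,0,0,-0.018,3],[3.6,8.1,0.2,0,0,-0.018,3],[4.6,10.3,1,0,0,-0.018,3],[4.9,11.1,3,0,0,-0.018,3],[4.9,11.1,5,0,0,-0.018,3],[4.9,11.1,6.5,0,0,-0.018,3],[4.9,11.1,7,0,0,-0.018,3],[4.9,11.1,7,0,0,-0.018,3]]}}

```text
clock: 18.67
position: [0.6173, -0.1637, 0.0599]
tcp_rot: [3.139, 0.055, 0.002]
wrist_force: [-0.3, 0.4, -1.7]
width: 0.035
```

Run:
```python
from h import *
go((.618,-.164,.0355,2))
c=cam("wrist");p,d=vision.grab_frame("wrist"); cv2.imwrite("pics/w14.png",p[:,:,::-1])
```

```text
t 18.67 p [ 0.6173 -0.1637  0.0599] yaw 2.0 w 0.035 F [-0.3  0.4 -1.7]
[0.07, 0.03, 2.44] [0.002, -0.001, 0.0] rows 0.6 0.0
```

View pics/w14.png

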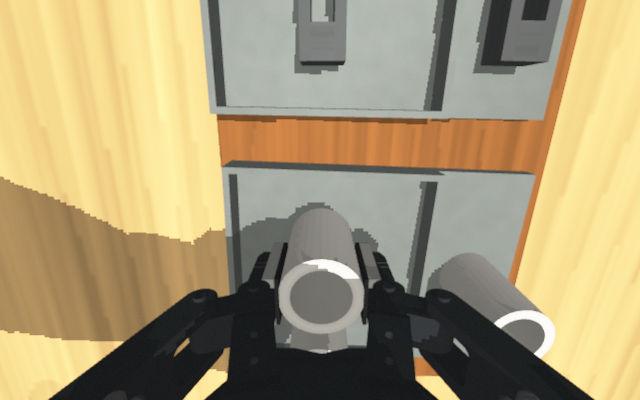

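Tube upright at (320,290), over the free half of the tube tray.

>>> {"name": "carry_out", "arguments": {"plan": [[0,0,1,0,0,0,3],[0,0,1.8,0,0,0,3],[0,0,2.3,0,0,0,3],[0,0,2.45,0,0,0,3],[0,0,2.45,0,0,0,3],[0,0,2.45,0,0,0,4.5],[0,0,2.45,0,0,0,5.5],[0,0,2.45,0,0,0,5.5],[0,0,1,0,0,0,5.5],[0,0,-2,0,0,0,5.5],[0,0,-5,0,0,0,6.5],[0,0,-8,0,0,0,7.5]]}}

```text
clock: 19.72
position: [0.6175, -0.1635, 0.1426]
tcp_rot: [3.138, 0.056, 0.004]
wrist_force: [0.3, -0.8, 0.6]
width: 0.0743
```

>>> {"name": "carry_out", "arguments": {"plan": [[-1,0,-3,0,0,0,7.5],[-4,0,-5,0,0,0,7.5],[-7,0,-6,0,0,0,7.5],[-10,0,-6,0,0,0,7.5],[-13,0,-6,0,0,0,7.5],[-15,0,-6,0,0,0,7.5],[-15,0,-6,0,0,0,7.5],[-15,0,-6,0,0,0,7.5]]}}

```text
clock: 20.38
position: [0.467, -0.1689, 0.2033]
tcp_rot: [3.137, 0.054, 0.007]
wrist_force: [0.9, -0.2, -0.1]
width: 0.075
```

Run:
```python
from h import *
o=get_obs();print(o["clock"],o["position"],o["wrist_force"])
for n in ["top","wrist","scene"]:
    p,d=vision.grab_frame(n)
    if n=="top": p=cv2.resize(p[120:280,140:500],None,fx=2.2,fy=2.2,interpolation=cv2.INTER_CUBIC); W=cloud(n,d)
    if n=="scene": p=cv2.resize(p[130:310,150:520],None,fx=2.1,fy=2.1,interpolation=cv2.INTER_CUBIC)
    cv2.imwrite(f"pics/end_{n}.png",p[:,:,::-1])
for nm,x,y in [("nut",.613,.124),("nut",.613,.192),("tube",.618,-.233),("tube",.618,-.164),("strap",.614,-.02)]:
    m=(np.hypot(W[...,0]-x,W[...,1]-y)<.03)&(W[...,2]>.024)&(W[...,2]<.2); q=W[m]; zt=np.percentile(q[:,2],85); t=q[q[:,2]>zt-.008]
    print(nm,zt.round(3),cv2.minAreaRect((t[:,:2]*1000).astype(np.float32)))
```

```text
20.3833 [ 0.46696525 -0.16885986  0.20328645] [ 0.93712332 -0.19832596 -0.14446317]
nut 0.041 ((610.4967041015625, 123.3467025756836), (48.098670959472656, 45.2991943359375), 89.97453308105469)
nut 0.041 ((610.1830444335938, 192.1539306640625), (48.44919967651367, 45.73362350463867), 89.18899536132812)
tube 0.075 ((620.3298950195312, -227.79319763183594), (24.394916534423828, 37.277000427246094), 59.55784225463867)
tube 0.075 ((616.2305297851562, -163.42237854003906), (34.94451904296875, 34.918846130371094), 42.971702575683594)
strap 0.036 ((610.827880859375, -21.11662483215332), (24.84527015686035, 56.725868225097656), 0.33701425790786743)
```

View pics/end_top.png

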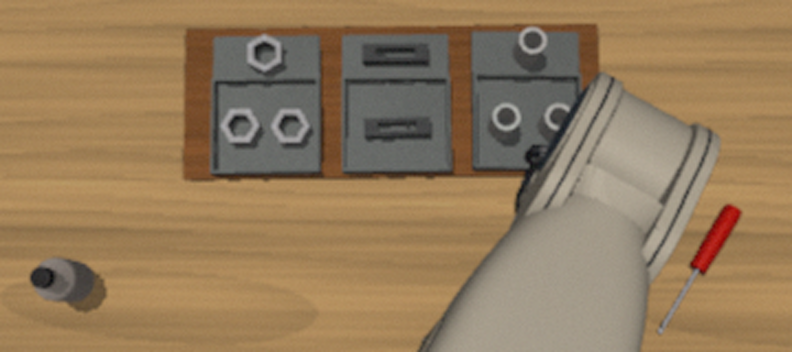

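View pics/end_scene.png

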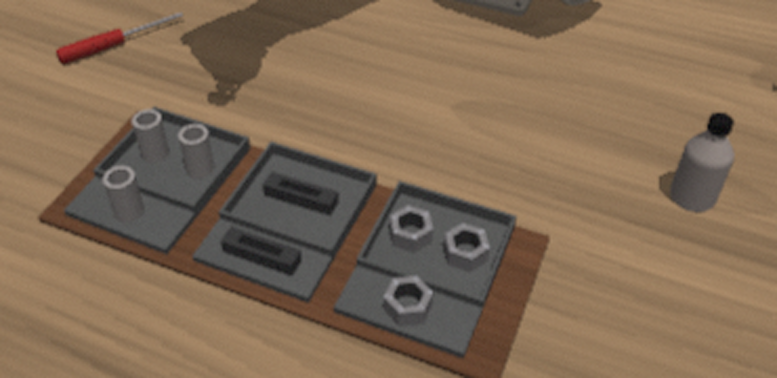

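View pics/end_wrist.png

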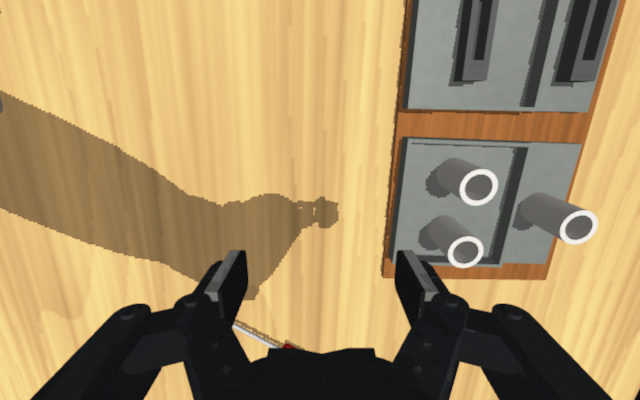

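All five pieces are in the right trays, flat or upright and apart. The bottle and screwdriver are where they were, and the arm is clear.

```bash
python3 -c "
from workcell import robot; print(robot.finish_job())"
```

```text
the job is handed in; nothing more can be done
None
```

The job is handed in at about 20.5 s of the 96 s: both nuts, both spacer tubes and the strap are each in the tray with the matching sample. No verdict was reported.

- **Final pictures:** the nuts and strap lie flat, the tubes stand upright, and nothing touches anything else. The oil bottle and screwdriver look unmoved, and the gripper is open and well clear.
- **Depth check:** the top heights came out at 41 mm for the nuts, 75 mm for the tubes and 36 mm for the strap. That is 2–4 mm above what resting on the tray floor should give. The top camera also read 1–3 mm high on the same pieces while they lay on the bench, so I take it as camera bias.
- **Less certain:** the arm partly hid one tube from the top camera, so its measured position is unreliable. The wrist and scene pictures show it upright and inside the tray.

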